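Take the sole depth of the shod hoof cast

ROBOT

A 6-joint arm with a two-finger parallel gripper is mounted at the origin on the work surface. World frame = base frame: x ahead of the robot, y to its left, z up, the work surface at z = 0. Lengths are in m, angles in rad, forces in N, time in s.
With the tool pointing down it reaches from about 0.25 to 0.725 m from the base axis. Payload 4 kg.
Tool frame: the origin (TCP) lies midway between the tips of the shut fingers; the grasp point (between the pads) lies 19 mm behind it; z points along the fingers, y is the direction in which the jaws open and shut (so a half turn about z gives the same grasp; the last joint's range is limited). The gripper opens to 85 mm and grips with 20 to 120 N. Pads are 22 mm wide; open, the fingers measure 114 mm over their backs; the gripper's body (76 mm by 85 mm) begins 54 mm behind the grasp point. The pads swing forward as they close: fully open they stand 13 mm farther back than shut.
Start: joints at [-1.178, 0.241, 0.005, 1.335, 0, 1.571], TCP at [0.191, -0.462, 0.231] pointing down, gripper open.
Joint ranges: [-2.72, 2.72], [-1.05, 1.87], [-1.09, 1.28], [-1.99, 2.15], [-1.42, 1.44], [-3.14, 3.14]. Speed limits (rad/s): [2.79, 2.79, 3.14, 3.14, 3.14, 3.14].

INTERFACE

Orientations are given as [roll, pitch, yaw] about the fixed x, y, z axes, in that order (R = Rz(yaw) Ry(pitch) Rx(roll)).
In Python, from bench import bot, claw, ik, optics, hand_in, boxes_of, regions_of, readout gives the robot as it stands. Calls block until the motion is done:
- bot.move_ptp(position, orientation): joint-space move of the TCP to a pose.
- bot.move_l(position, rate=0.15, rot=None, f_stop=None): straight line of the TCP; rot=None keeps the orientation; rate is the mean speed in m/s. With f_stop (N) it stops when the force on the tool has changed by that much, and returns True; else False.
- bot.move_j(angles): joint-space move.
- claw.gripper_to(opening): finger opening in m; the grip force is fixed at half the most; returns when the fingers have stopped.
- bot.sleep(seconds).
- ik(position, orientation): joint angles nearest the present ones, or None.
- optics.snapshot(name): name is "side" or "top"; returns a dict with "color" (480x640x3 uint8, red, green, blue), "fx", "fy", "cx", "cy" (pixels), "world_to_cam" (4x4, takes a point from world to camera coordinates). Camera axes: x right, y up, looking along -z (the intrinsics and any distortion apply to the point x, -y, -z); pixel columns grow to the right and rows downward; lengths in m; the calibration is good to about 2 mm. A picture is of the moment at which its call begins. There is no depth.
A pose or a line that the arm cannot do raises bot.PlanningError and nothing moves.
- hand_in(): hands the job in, once; it reports no verdict.
Trained networks look in the newest picture that a camera, given by its name, has taken for a name from the list of things; names that differ only in an ending like _2 or _b are one class to them, and where a whole thing is asked for, a point or a joint stands for the part that bears it (a point fixed in the world has none). Each returns a list of dicts, best first, with "p" (0 to 1); they miss things now and then, are a little off and sometimes report something else, mostly with a low value. They report only what shows in the picture. A call takes as long as a camera call. They do not tell look-alikes from the thing itself.
- boxes_of(name, camera): "point" ([x, y, z] in m, in the coordinates of the camera as it stood for that picture, good to about 4 mm: the middle of the surface that is visible of it).
- regions_of(name, camera): "mask" (480x640 bool, what is visible of it).
Readings, each from a call of its own:
- readout.current_clock(): time.
- readout.current_qpos(): joint angles.
- readout.current_qvel(): joint speeds.
- readout.current_joint_efforts(): joint torques, N m.
- readout.current_position(): TCP position.
- readout.current_eef_rot(): TCP orientation.
- readout.current_wrist_force(): force on the tool from outside, world axes, zero at the start.
- readout.current_ft_torque(): the same for the moment, N m.
- readout.current_grip_width(): finger opening in m.
Only numpy, scipy, OpenCV 4.12 (cv2) and the standard library are available. Lean on these libraries where they do the work, as an engineer would, in place of code of your own. Each camera call takes 0.05 s, during which the arm holds its last target. There are 200 camera calls.

TASK

Use the bench depth gauge to take the sole depth of the plaster hoof cast that wears the horseshoe: slide the gauge's carriage along until the probe stands over the middle of that cast's hollow, lower the probe gently by its knob until its foot rests on the sole, and only then press the lock lever fully down. Leave the probe there with its foot still on the sole, and do not shift the casts or the tools lying about.

Things in the scene. Friction and masses are not known exactly. Their poses are not given: they have to be found in the camera images.
- gauge: Steel gantry of the depth gauge, bolted to the bench: two posts 400 mm apart carry a beam along the gauge's y, 45 mm behind (on the -x side of) the probe's line. Origin on the bench top, midway between the posts and directly below the line on which the probe travels. x points away from the beam towards the lever side, y along the beam, z up; its heading varies by up to about 9 degrees. Nothing of the fixed gantry is higher than 187 mm above the bench.
- carriage (a joint): Aluminium carriage block (about 95 mm in x, 50 mm in y, its top 186 mm above the bench) sliding on the beam: metres along the gauge's +y from the middle, -0.12 to 0.12. About 4 N of friction: it stays where it is left. It carries the probe and the lock lever; moving the held knob sideways moves it.
- probe: Depth probe: upright 10 mm steel rod, sliding only up and down in the carriage (95 mm travel), round foot 18 mm across at the bottom, knob at the top. Origin: centre of the foot's underside, 106 to 118 mm above the bench at the start, clear of both casts (tops at most 100 mm up). Weighs 0.15 kg, slide friction 2.6 N: about 1 N moves it down, 4 N up; it stays at the height where it is let go.
- probe_knob (a point): Centre of the probe's black round knob, 32 mm across and 36 mm tall, axis vertical, 187 mm above the foot's underside. Grasp it from above, fingers closing along the gauge's y so as to keep clear of the lever.
- lever (a joint): Lock lever on the carriage: 0 = raised (pointing up and away from the beam, 46 degrees above level), 0.8 rad = fully down, level, locked. It starts at 0 to 0.1. Friction: about 2 N pressed down on its ball moves it, and it stays where it is left. Pivot 42 mm from the probe's axis along the gauge's +x, 174 mm above the bench; it swings in the upright plane through the gauge's x.
- lever_end (a point): Centre of the 24 mm ball at the lever's end, 75 mm from the lever's pivot. The arm is a bar 12 mm thick, so when the lever is fully down the bar's upper side is about 180 mm above the bench and the ball's top 186 mm.
- shod_cast: Loose plaster hoof cast (0.9 kg) standing sole up, round, 122 mm across the top and 100 mm at the foot, with a steel horseshoe (128 mm across, 8 mm thick) on its rim; 70 mm tall with the shoe. Its heel side, where the shoe is open, points to its own -x. Origin at the centre of its underside. It stands on one or other half of the steel bed under the gauge, whose height varies (10 to 30 mm above the bench).
- shod_cast_sole (a point): Middle of the flat sole, the bottom of the hollow of the shod cast: 30 mm above the cast's underside, 40 mm below the top of the shoe. The hollow is about 85 mm across; a raised frog (12 mm high) fills its heel side, beginning 32 mm from the middle. z up.
- bare_cast: The other plaster hoof cast, alike but without a shoe, 62 mm tall; leave it alone. Origin at the centre of its underside.
- clinchers: Steel clinchers, 200 mm long, lying on the bench; a bystander.
- mallet: Copper-headed mallet with wooden handle, 190 mm long, lying on the bench; a bystander.
- wedge: Clear plastic heel wedge, 90 x 60 mm, lying on the bench; a bystander.
- spreader: Steel shoe spreader, 180 mm long, lying on the bench; a bystander.
Mind the look-alikes: they are no part of the job. What is shaped like the shod_cast but green is not meant.

How it is judged:
By the outcome, as a careful person would: the job done as asked, in the order asked, and still so for the second after the job is handed in, with the robot touching nothing.
It also fails if it takes over 45 s, if anything falls off the work surface, if the arm or the gripper's body presses on something with over 40 N, if the wrist force passes 120 N, or if a joint passes its speed limit or range.

## Working session

There is one attempt and no reset: what is moved stays moved. The work goes in short steps, each a Python script; the robot and the scene stay as the last script left them, time stands still between calls to the robot, and variables do not carry over. Pictures are saved under pics/ and viewed, about 8 in all and at most 12, crops included, and the job is handed in when it is done.

```bash
mkdir -p pics; cat > h.py <<'E'
import numpy as np, cv2
from bench import bot, claw, ik, optics, hand_in, boxes_of, regions_of, readout
def snap(n,f=None):
    s=optics.snapshot(n)
    if f: cv2.imwrite('pics/'+f,s['color'][:,:,::-1])
    return s
def toworld(s,p):
    return (np.linalg.inv(s['world_to_cam'])@np.r_[p,1])[:3]
def proj(s,P):
    c=(s['world_to_cam']@np.r_[P,1])[:3]
    return np.array([s['cx']+s['fx']*c[0]/-c[2], s['cy']+s['fy']*-c[1]/-c[2]])
def ray(s,u,v,z):
    d=np.array([(u-s['cx'])/s['fx'],-(v-s['cy'])/s['fy'],-1])
    M=np.linalg.inv(s['world_to_cam']);o=M[:3,3];w=M[:3,:3]@d
    return o+w*(z-o[2])/w[2]
E
python3 - <<'E'
from h import *
np.set_printoptions(precision=4,suppress=True)
for c in('top','side'):
    s=snap(c,c+'1.png'); print(c,[k for k in s if k not in('color',)],s['fx'],s['cx'],s['cy'],{k:s[k] for k in s if 'dist' in k}); print(np.linalg.inv(s['world_to_cam']))
    for n in('gauge','carriage','probe','probe_knob','lever','lever_end','shod_cast','shod_cast_sole','bare_cast'):
        for b in boxes_of(n,c)[:3]:
            w=toworld(s,b['point']);print(n,round(b['p'],2),w,proj(s,w).round())
print(readout.current_clock())
E
```

```text
top ['fx', 'fy', 'cx', 'cy', 'world_to_cam'] 463.2846628241182 315.7756962106342 231.46043759024872 {}
[[-0.002   0.9874 -0.1585  0.3527]
 [-0.9999 -0.0001  0.0126  0.0316]
 [ 0.0124  0.1585  0.9873  1.5305]
 [ 0.      0.      0.      1.    ]]
gauge 0.92 [0.5036 0.044  0.1788] [306. 254.]
gauge 0.4 [ 0.7447 -0.0933  0.0097] [347. 188.]
carriage 0.61 [0.5282 0.043  0.1847] [306. 245.]
probe 0.62 [0.5373 0.0486 0.3214] [304. 235.]
probe_knob 0.7 [0.7373 0.0958 0.0162] [291. 190.]
probe_knob 0.56 [0.5373 0.0509 0.3211] [303. 235.]
lever 0.7 [0.6188 0.0549 0.2156] [302. 213.]
shod_cast 0.93 [ 0.7226 -0.2663  0.0617] [401. 191.]
shod_cast 0.86 [ 0.5645 -0.0648  0.0759] [340. 238.]
shod_cast 0.62 [ 0.3565 -0.0628  0.0627] [340. 305.]
shod_cast_sole 0.71 [ 0.7216 -0.2703  0.0639] [403. 191.]
shod_cast_sole 0.68 [ 0.3566 -0.0596  0.0624] [339. 305.]
shod_cast_sole 0.67 [0.6139 0.0514 0.2134] [303. 215.]
bare_cast 0.61 [0.541  0.1136 0.0652] [284. 246.]
side ['fx', 'fy', 'cx', 'cy', 'world_to_cam'] 448.571180725396 319.8757588906147 232.7646802389641 {}
[[-0.8029 -0.4458  0.3958  0.947 ]
 [ 0
[... 224 characters left out ...]
.3038] [336. 203.]
probe_knob 0.87 [0.5424 0.0514 0.2995] [335. 204.]
probe_knob 0.64 [ 0.7525 -0.0894  0.0064] [228. 288.]
lever 0.64 [0.5135 0.0651 0.1742] [347. 241.]
lever 0.52 [0.6243 0.0587 0.2127] [304. 252.]
lever_end 0.61 [0.6258 0.064  0.2114] [305. 254.]
shod_cast 0.92 [ 0.3429 -0.0664  0.0528] [362. 210.]
shod_cast 0.8 [ 0.5524 -0.0698  0.0753] [298. 239.]
shod_cast 0.62 [ 0.7158 -0.2656  0.0508] [205. 226.]
shod_cast_sole 0.72 [ 0.3412 -0.0682  0.0546] [363. 209.]
shod_cast_sole 0.6 [ 0.7147 -0.2613  0.0529] [206. 227.]
shod_cast_sole 0.58 [ 0.5509 -0.07    0.0786] [299. 238.]
bare_cast 0.66 [0.5314 0.1014 0.0688] [348. 283.]
bare_cast 0.59 [0.7412 0.1115 0.013 ] [276. 346.]
1.0
```

View pics/top1.png

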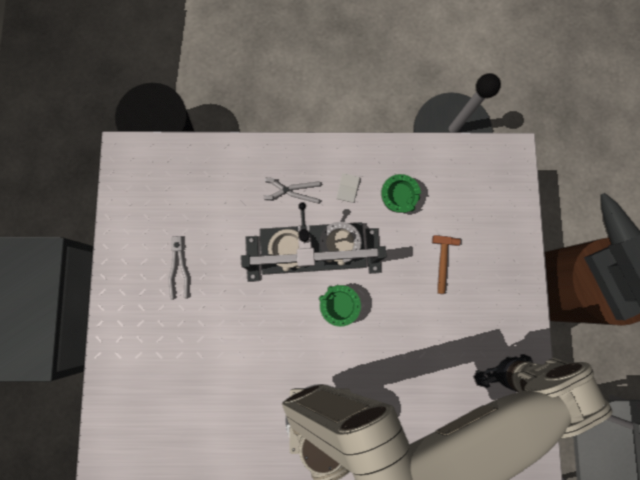

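View pics/side1.png

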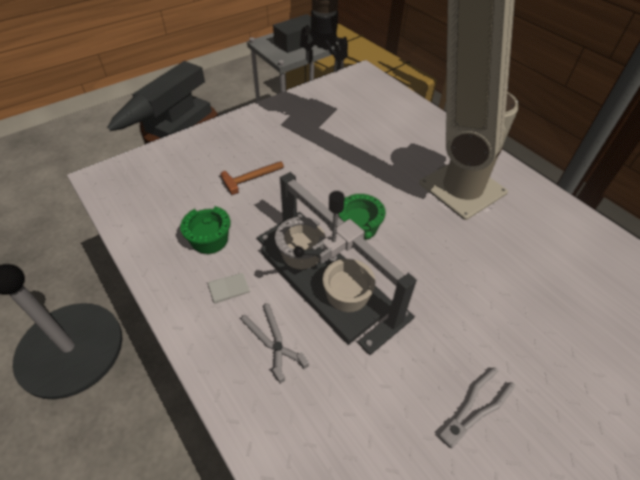

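```bash
python3 - <<'E'
import cv2
t=cv2.imread('pics/top1.png')[190:300,230:400]; s=cv2.imread('pics/side1.png')[165:365,225:425]
cv2.imwrite('pics/tc.png',cv2.resize(t,None,fx=4.6,fy=4.6,interpolation=2))
cv2.imwrite('pics/sc.png',cv2.resize(s,None,fx=3,fy=3,interpolation=2))
E
```

```text
(no output)
```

View pics/tc.png

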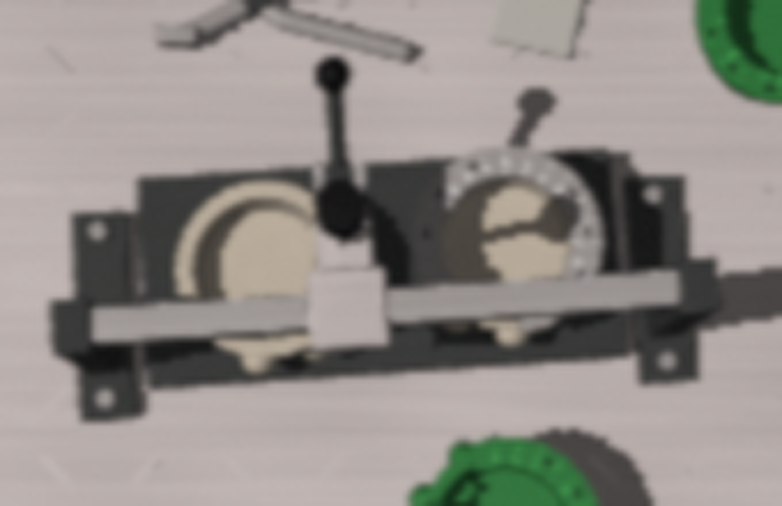

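View pics/sc.png

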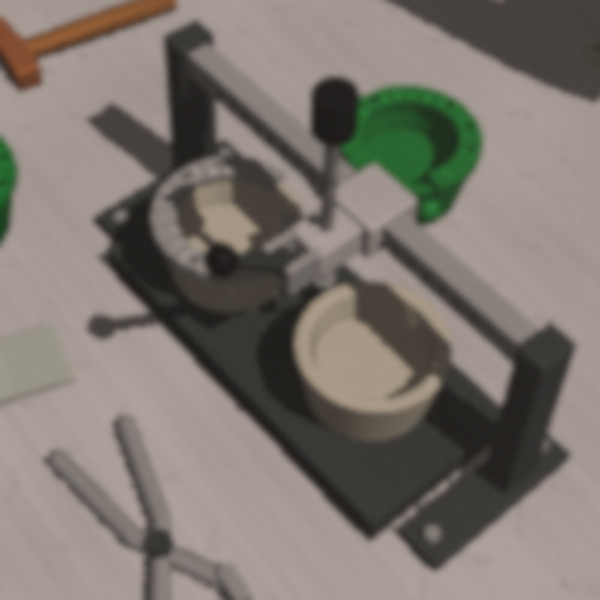

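```bash
cat > fit.py <<'E'
from h import *
from scipy.optimize import least_squares
np.set_printoptions(precision=4,suppress=True)
t=snap('top');rt=regions_of('probe_knob','top')
s=snap('side');rs=regions_of('probe_knob','side')
for n,r in(('t',rt),('s',rs)):
    for m in r[:2]:
        v,u=np.where(m['mask']);print(n,m['p'],len(u),u.min(),u.max(),v.min(),v.max())
T=lambda p:(t,230+p[0]/4.6,190+p[1]/4.6)
S=lambda p:(s,225+p[0]/3,165+p[1]/3)
k=[T((341,208)),S((333,112))]
f=lambda P:np.concatenate([proj(c,P)-[u,v] for c,u,v in k])
r=least_squares(f,[.54,.05,.3]);print('knob',r.x,r.fun)
a=ray(*T((92,308)),.185);b=ray(*T((678,271)),.185);c=ray(*T((92,341)),.185);d=ray(*T((678,303)),.185)
print('beam',a,b,c,d,[np.arctan2(q[0]-p[0],p[1]-q[1]) for p,q in((a,b),(c,d))])
pts=[T(p) for p in((605,243),(520,148),(582,182),(480,152),(600,215))]+[S(p) for p in((150,215),(222,150),(163,262),(170,175))]
g=lambda x:[np.hypot(*(ray(*p,x[2])[:2]-x[:2]))-.064 for p in pts]
q=least_squares(g,[.55,-.06,.09]);print('shoe',q.x,np.array(q.fun)*1e3)
ims=[]
th=np.linspace(0,2*np.pi,60)
for c,(u0,v0,w,h),nm in((t,(230,190,170,110),'T'),(s,(225,165,200,130),'S')):
    im=cv2.resize(c['color'][v0:v0+h,u0:u0+w,::-1],None,fx=4,fy=4,interpolation=2)
    dr=lambda P,col:cv2.circle(im,tuple(int(i) for i in (proj(c,P)-[u0,v0]+.5)*4),1,col,-1)
    for e in th:
        e2=np.array([np.cos(e),np.sin(e)])
        dr(np.r_[q.x[:2]+.064*e2,q.x[2]],(0,0,255));dr(np.r_[q.x[:2]+.0425*e2,q.x[2]-.04],(0,255,0))
        for z in(-.018,.018):dr(np.r_[r.x[:2]+.016*e2,r.x[2]+z],(255,0,255))
    for z in np.linspace(.05,.15,4):dr(np.r_[q.x[:2],z],(255,255,0))
    ims.append(cv2.copyMakeBorder(im,0,0,0,800-im.shape[1],0))
cv2.imwrite('pics/ov.png',cv2.resize(np.vstack(ims),(0,0),fx=.62,fy=.62))
cv2.imwrite('pics/ovT.png',ims[0]);cv2.imwrite('pics/ovS.png',ims[1])
E
python3 fit.py
```

```text
t 0.55 119 298 305 202 227
s 0.67 1738 276 324 217 268
s 0.66 532 327 343 190 260
knob [0.5391 0.0483 0.2999] [-0.368   0.3557 -0.3737 -0.0767]
beam [0.4936 0.2061 0.185 ] [ 0.517  -0.1659  0.185 ] [0.4727 0.2057 0.185 ] [ 0.4965 -0.1654  0.185 ] [np.float64(0.06274946109027932), np.float64(0.06411074428879623)]
shoe [ 0.5504 -0.0656  0.0913] [ 0.6015 -0.4468 -0.6796 -0.3516 -0.3306 -2.4831  5.6207  7.0114 -1.884 ]
```

View pics/ov.png

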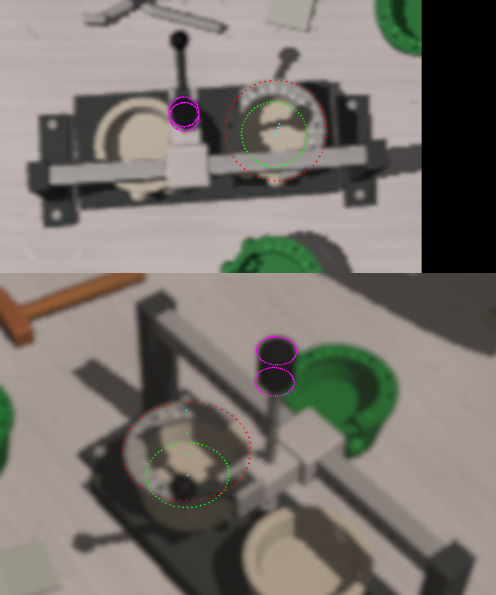

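```bash
python3 - <<'E'
from h import *
np.set_printoptions(precision=4,suppress=True)
p=readout.current_position();o=readout.current_eef_rot();print(p,o,readout.current_qpos())
k=np.array([.5389,.0483,.2999]);psi=.0635
best=None
for y in(psi,psi+np.pi,psi-np.pi):
    q=ik(k+[0,0,.10],[np.pi,0,y]); print(y,q)
    if q is not None and (best is None or abs(q[5])<abs(best[1][5])): best=(y,q)
yaw=best[0]
claw.gripper_to(.06)
bot.move_l([p[0],p[1],.40])
bot.move_ptp(k+[0,0,.08],[np.pi,0,yaw])
bot.move_l(k+[0,0,-.019],rate=.1,f_stop=8)
print(readout.current_position(),readout.current_wrist_force())
claw.gripper_to(.0)
print(readout.current_grip_width(),readout.current_wrist_force(),readout.current_position(),readout.current_clock())
snap('side','g.png')
E
```

```text
[ 0.1914 -0.4619  0.2313] [ 3.1415 -0.      0.3928] [-1.178   0.2406  0.005   1.3352  0.      1.5708]
0.0635 [ 0.0894  0.3348  0.5679  1.8039  0.     -3.1157]
3.205092653589793 [0.0894 0.3348 0.5679 1.8039 0.     0.0259]
-3.0780926535897932 [0.0894 0.3348 0.5679 1.8039 0.     0.0259]
[0.5393 0.0483 0.2817] [-0.6033 -0.226   1.0414]
0.030920871673933384 [0.1903 0.4384 0.2886] [0.5392 0.0484 0.2814] 6.5667
```

```bash
python3 - <<'E'
from h import *
np.set_printoptions(precision=4,suppress=True)
p=np.array(readout.current_position());psi=.0635
gy=np.array([-np.sin(psi),np.cos(psi),0])
for d in(.057,.1144):
    print(bot.move_l(p-gy*d,rate=.07,f_stop=25),readout.current_position(),readout.current_wrist_force())
print(readout.current_grip_width(),readout.current_clock())
t=snap('top');s=snap('side')
a=cv2.resize(t['color'][190:300,230:400,::-1],None,fx=3.6,fy=3.6,interpolation=2)
b=cv2.resize(s['color'][165:315,225:395,::-1],None,fx=3.6,fy=3.6,interpolation=2)
im=np.vstack([a,b]);cv2.imwrite('pics/sl.png',cv2.resize(im,None,fx=.63,fy=.63))
E
```

```text
False [ 0.543  -0.0092  0.2812] [ 1.4108 -0.9452 -1.8327]
False [ 0.5467 -0.0662  0.2812] [ 3.7518  0.135  -3.3607]
0.030518969861070812 8.55
```

View pics/sl.png

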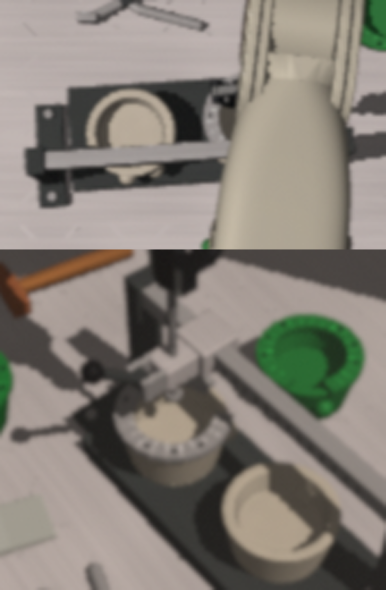

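```bash
python3 - <<'E'
from h import *
s=snap('side')
u0,v0=260,180
im=cv2.resize(s['color'][v0:v0+90,u0:u0+80,::-1],None,fx=6.6,fy=6.6,interpolation=2)
def dr(P,col):
    cv2.circle(im,tuple(int(i) for i in (proj(s,P)-[u0,v0]+.5)*6.6),1,col,-1)
for (x,y,z),col in(((.5504,-.0656,.0913),(0,0,255)),((.5465,-.0656,.0913),(255,0,0))):
    for e in np.linspace(0,6.28,50):
        e2=np.array([np.cos(e),np.sin(e)])
        dr(np.r_[[x,y]+.064*e2,z],col); dr(np.r_[[x,y]+.050*e2,z-.07],col)
cv2.imwrite('pics/z.png',im)
E
```

```text
(no output)
```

View pics/z.png

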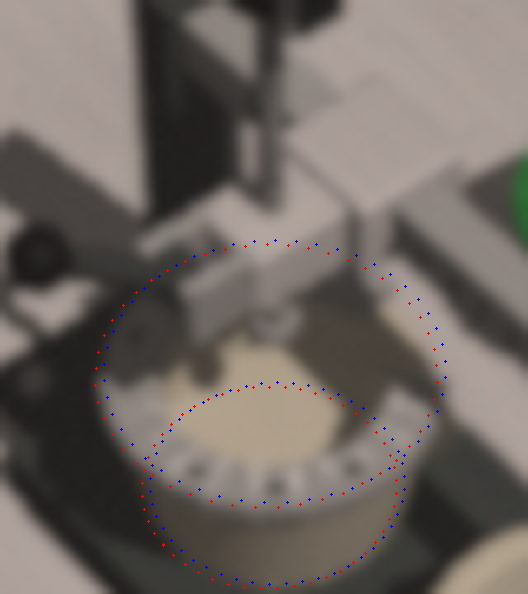

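```bash
python3 - <<'E'
from h import *
np.set_printoptions(precision=4,suppress=True)
p=np.array(readout.current_position())
print(bot.move_l(p-[0,0,.040],rate=.05,f_stop=15),readout.current_position(),readout.current_wrist_force())
p=np.array(readout.current_position())
print(bot.move_l(p-[0,0,.045],rate=.01,f_stop=3),readout.current_position(),readout.current_wrist_force(),readout.current_clock(),readout.current_grip_width())
E
```

```text
False [ 0.5467 -0.0662  0.2405] [ 5.1182 -0.9508 -3.9139]
True [ 0.5468 -0.0662  0.2405] [-0.0263 -0.0005  1.7572] 10.2917 0.031013006844745495
```

```bash
python3 - <<'E'
from h import *
np.set_printoptions(precision=4,suppress=True)
for i in range(4):
    p=np.array(readout.current_position())
    r=bot.move_l(p-[0,0,.005],rate=.012,f_stop=4)
    print(r,readout.current_position()[2],readout.current_wrist_force(),readout.current_clock())
E
```

```text
False 0.23512559944231726 [ 1.3141 -0.8033 -0.8228] 10.7833
False 0.2298327360823878 [ 2.003   0.3602 -1.3767] 11.3833
False 0.22457752502495174 [ 1.986   0.3852 -0.4594] 11.975
True 0.22262255155163693 [-0.1912 -0.0357  3.9189] 12.3
```

```bash
python3 - <<'E'
from h import *
np.set_printoptions(precision=4,suppress=True)
for i in range(3):
    bot.sleep(.2)
    print('rest',readout.current_wrist_force())
    p=np.array(readout.current_position())
    r=bot.move_l(p-[0,0,.003],rate=.01,f_stop=4)
    print(r,readout.current_position()[2],readout.current_wrist_force(),readout.current_clock())
    if r and readout.current_wrist_force()[2]>6: break
E
```

```text
rest [-0.945  -0.1014  5.662 ]
True 0.22263392934210807 [-0.1487 -0.3451  3.3596] 12.7083
rest [-0.2825  1.0756  4.1493]
True 0.22261685351839117 [-0.1703 -0.3556  3.3788] 13.1167
rest [0.3605 0.2443 3.4259]
True 0.22261624723102494 [ 1.2537 -0.1575  3.8871] 13.525
```

```bash
python3 - <<'E'
from h import *
np.set_printoptions(precision=4,suppress=True)
p=np.array(readout.current_position())
r=bot.move_l(p-[0,0,.002],rate=.01,f_stop=7)
F=[readout.current_wrist_force() for _ in range(3)]
print(r,readout.current_position()[2],F,readout.current_clock(),readout.current_grip_width())
s=snap('side')
im=cv2.resize(s['color'][180:270,255:355,::-1],None,fx=6,fy=6,interpolation=2)
cv2.imwrite('pics/c.png',im)
E
```

```text
True 0.22260106436141347 [array([-0.0638, -0.5548,  3.9639]), array([-0.0638, -0.5548,  3.9639]), array([-0.0638, -0.5548,  3.9639])] 13.7333 0.030728543703023036
```

View pics/c.png

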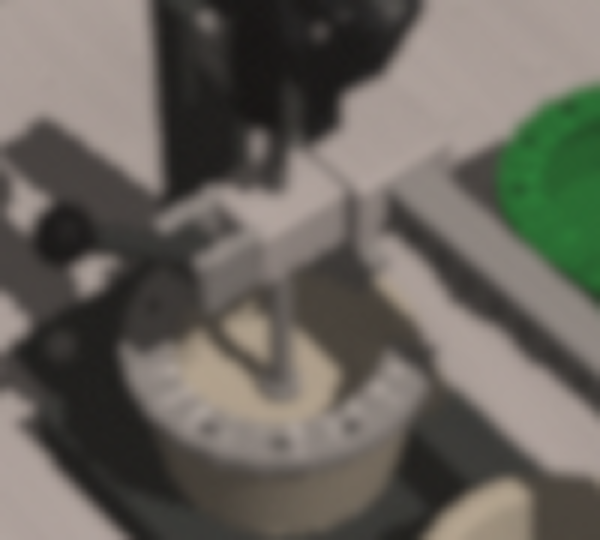

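```bash
python3 - <<'E'
from h import *
np.set_printoptions(precision=4,suppress=True)
p=np.array(readout.current_position())
claw.gripper_to(.06)
print('open',readout.current_wrist_force(),readout.current_position(),readout.current_clock())
bot.move_l([p[0],p[1],.32],rate=.12)
claw.gripper_to(0)
bot.move_l([p[0],p[1],.275],rate=.1)
bot.sleep(.1)
r=bot.move_l([p[0],p[1],.245],rate=.012,f_stop=2.5)
print('knob top',r,readout.current_position()[2],readout.current_wrist_force(),readout.current_clock())
bot.move_l([p[0],p[1],.30],rate=.12)
s=snap('side'); im=cv2.resize(s['color'][165:275,245:365,::-1],None,fx=5,fy=5,interpolation=2)
cv2.imwrite('pics/d.png',im)
E
```

```text
open [0.4587 0.0883 0.3247] [ 0.5467 -0.0661  0.2222] 14.175
knob top True 0.26354929890160916 [-0.1594  0.7528  3.4809] 17.625
```

View pics/d.png

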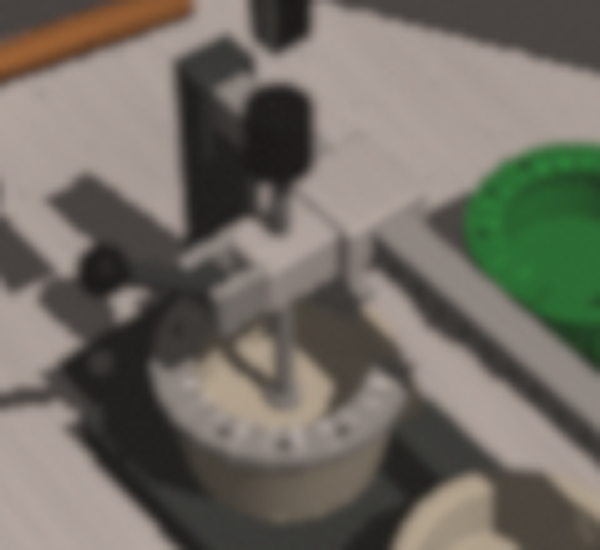

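```bash
python3 - <<'E'
from h import *
np.set_printoptions(precision=4,suppress=True)
p=np.array(readout.current_position())
bot.move_l([p[0],p[1],.268],rate=.1); bot.sleep(.1)
for i in range(3):
    r=bot.move_l([p[0],p[1],.250],rate=.012,f_stop=5)
    print('knob top',r,readout.current_position()[2],readout.current_wrist_force(),readout.current_clock())
E
```

```text
knob top True 0.263545863016937 [-0.3281  0.3869  3.5664] 19.35
knob top True 0.2635510314968206 [-0.0231 -0.1624  4.0635] 19.6417
knob top True 0.26355210785130384 [-0.2303 -0.6507  3.6787] 19.95
```

```bash
python3 - <<'E'
from h import *
np.set_printoptions(precision=4,suppress=True)
p=np.array(readout.current_position());k=np.array([.5467,-.0661]);psi=.0635
gx=np.array([np.cos(psi),np.sin(psi)])
def P(a,dz=0):   # a = elevation of the lever
    return np.r_[k+gx*(.042+.075*np.cos(a)+.002),.174+.075*np.sin(a)+.012+dz]
bot.move_l([p[0],p[1],.30],rate=.15)
a0=np.radians(46)
bot.move_l(np.r_[P(a0)[:2],.30],rate=.15)
bot.move_l(P(a0,.012),rate=.1,f_stop=10)
for a in np.linspace(a0,0,6)[1:]:
    r=bot.move_l(P(a,.001),rate=.05,f_stop=15)
    print(r,P(a),readout.current_position(),readout.current_wrist_force(),readout.current_clock())
bot.sleep(.1)
q=np.array(readout.current_position())
for i in range(2):
    r=bot.move_l(q-[0,0,.008],rate=.015,f_stop=10)
    print(r,readout.current_position(),readout.current_wrist_force(),readout.current_clock())
E
```

```text
False [ 0.6505 -0.0595  0.2309] [ 0.6503 -0.0595  0.2317] [0.4251 0.3338 2.1946] 22.35
False [ 0.6569 -0.0591  0.2207] [ 0.6562 -0.0591  0.2206] [-0.092   0.117   0.4216] 22.7417
False [ 0.6616 -0.0588  0.2097] [ 0.6611 -0.0588  0.2097] [ 0.513  -0.0294  0.3724] 23.1333
False [ 0.6645 -0.0586  0.198 ] [ 0.664  -0.0586  0.1982] [-0.5917  0.2756  0.5154] 23.525
False [ 0.6655 -0.0585  0.186 ] [ 0.665  -0.0585  0.1864] [ 0.2205 -0.1757 -0.5702] 23.9167
True [ 0.6654 -0.0586  0.1857] [-0.8904 -0.0773  3.9005] 24.3583
True [ 0.6654 -0.0586  0.1857] [-0.8284 -0.3424  4.6147] 24.6167
```

```bash
python3 - <<'E'
from h import *
p=np.array(readout.current_position())
bot.move_l([p[0],p[1],.32],rate=.15)
bot.move_ptp([.35,-.40,.35],[np.pi,0,.0635+np.pi])
t=snap('top');s=snap('side')
print(readout.current_clock())
a=cv2.resize(t['color'][180:310,225:415,::-1],None,fx=3,fy=3,interpolation=2)
b=cv2.resize(s['color'][165:265,235:425,::-1],None,fx=3,fy=3,interpolation=2)
cv2.imwrite('pics/e.png',cv2.resize(np.vstack([a,b]),None,fx=.86,fy=.86))
E
```

```text
27.475
```

View pics/e.png

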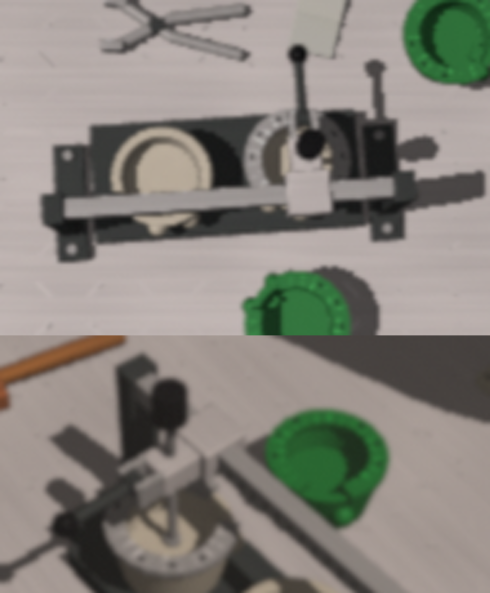

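```bash
python3 - <<'E'
from h import *
np.set_printoptions(precision=4,suppress=True)
t=snap('top');s=snap('side')
print('carriage exp',proj(t,[.505,-.069,.186]),'knob exp',proj(t,[.5467,-.0661,.2455]))
print('shoe left/right exp',proj(t,[.55,-.0016,.0985]),proj(t,[.55,-.1296,.0985]))
u0,v0=300,205
im=cv2.resize(t['color'][v0:v0+70,u0:u0+80,::-1],None,fx=8,fy=8,interpolation=2)
def dr(P,col): cv2.circle(im,tuple(int(i) for i in (proj(t,P)-[u0,v0]+.5)*8),1,col,-1)
for e in np.linspace(0,6.28,80):
    e2=np.array([np.cos(e),np.sin(e)])
    dr(np.r_[np.array([.5504,-.0656])+.064*e2,.0985],(0,0,255))
    for z in(.2275,.2635):dr(np.r_[np.array([.5467,-.0661])+.016*e2,z],(255,0,255))
    dr(np.r_[np.array([.5467,-.0661])+.009*e2,.0585],(0,255,0))
for a in(-.025,.025):
    for b in np.linspace(-.06,-.02,20):
        dr(np.array([.5467+b-a*.0634,-.0661+a+b*.0634,.186]),(0,255,255))
cv2.imwrite('pics/f.png',im)
E
```

```text
carriage exp [344.418  252.9618] knob exp [344.7661 235.7987]
shoe left/right exp [320.6045 241.7903] [361.575  241.7767]
```

View pics/f.png

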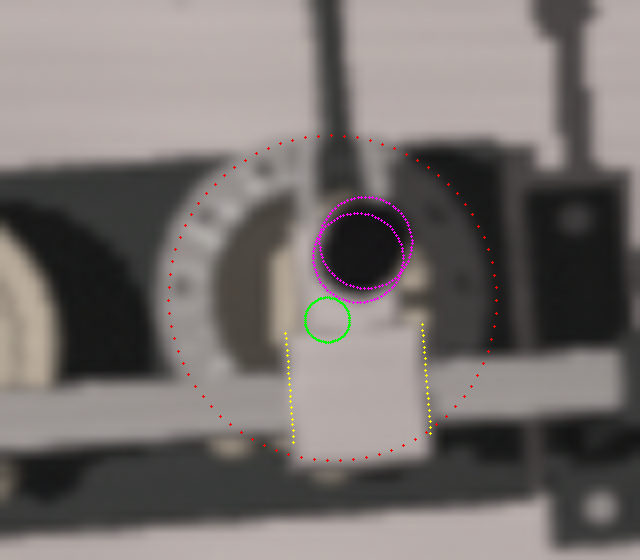

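```bash
python3 - <<'E'
from h import *
from scipy.optimize import least_squares
np.set_printoptions(precision=4,suppress=True)
t=snap('top');g=cv2.GaussianBlur(cv2.cvtColor(t['color'],cv2.COLOR_RGB2GRAY).astype(np.float32),(0,0),.7)
c0=np.array([.5504,-.0636]);pts=[];R=np.arange(.054,.074,.0005)
for e in np.radians(np.r_[np.arange(15,120,6),np.arange(-85,-50,6)]): # from +x towards +y
    d=np.array([np.cos(e),np.sin(e)])
    uv=np.array([proj(t,np.r_[c0+r*d,.0985]) for r in R]).astype(np.float32)
    v=cv2.remap(g,uv[:,:1].copy(),uv[:,1:].copy(),1)[:,0]; k=np.gradient(v)
    i=k.argmin(); 
    if k[i]<-1: pts.append(np.r_[c0+R[i]*d,R[i]*1e3,np.degrees(e),k[i]])
pts=np.array(pts);print(pts[:,2:])
f=lambda x:np.hypot(*(pts[:,:2]-x[:2]).T)-x[2]
for fix in(0,1):
    ff=(lambda x:f(np.r_[x[:2],.064])) if fix else f
    r=least_squares(ff,[.55,-.064,.064],loss='soft_l1',f_scale=.001);print(r.x,np.abs(ff(r.x)).mean())
E
```

```text
[[ 55.      27.      -2.0013]
 [ 62.      33.      -1.2273]
 [ 65.      39.      -3.0131]
 [ 66.      45.      -4.6342]
 [ 67.5     51.      -4.8044]
 [ 67.      57.      -5.0201]
 [ 65.      63.      -5.2793]
 [ 67.5     69.      -5.2908]
 [ 67.      75.      -5.009 ]
 [ 67.      81.      -5.0648]
 [ 68.5     87.      -5.1753]
 [ 69.5     93.      -6.3727]
 [ 69.5     99.      -6.2607]
 [ 67.     105.      -5.918 ]
 [ 66.     111.      -5.6115]
 [ 64.5    117.      -2.7582]
 [ 64.     -85.      -1.7171]
 [ 63.     -79.      -1.8201]
 [ 61.5    -73.      -2.0788]
 [ 63.     -67.      -2.0692]
 [ 63.     -61.      -1.9674]
 [ 64.     -55.      -1.8162]]
[ 0.5489 -0.0616  0.0654] 0.0015129221475466746
[ 0.5508 -0.0612  0.064 ] 0.0017727389736082303
```

```bash
python3 -c "
from h import *
print(readout.current_clock(),readout.current_position());hand_in()"
```

```text
27.625 [ 0.35070356 -0.39959084  0.34975961]
the job is handed in; nothing more can be done
```

I handed the job in at 27.6 s: the probe is down on the shod cast's sole and the lock lever is pressed down. The one weak point is centring, where the probe stands roughly 5 mm off the middle of the hollow.

- **Steps:** I gripped the knob along the gauge's y and slid the carriage about 114 mm to the shod cast. I lowered the probe in small force-limited steps until it stopped, then let go. With closed fingers I pressed the knob top lightly, and only after that pushed the lever down and backed the arm away.
- **Foot on the sole:** the knob top stopped the fingers at 263.55 mm on four presses. The foot also met its shadow on the sole in the picture taken before locking. I did not press it again after locking.
- **Lever:** it stopped hard with the fingertips at 185.7 mm, against about 186 mm expected for fully down. The last picture shows it level.
- **Height disagreement:** touch puts the foot at about 58 mm above the bench, while the first camera fit gave about 51 mm for the sole. The frog cannot account for it, because the foot is well clear of it and its top would be 12 mm higher. I put the difference down to camera height error.
- **Centring disagreement:** my first fit of the shoe gave y = -65.6 mm, and I moved to that. A later edge fit, made after the carriage shadow had moved, gave about -61.5 mm, with the probe at -66.1 mm. The foot is still on the flat sole, well inside the 85 mm hollow. I did not unlock and redo it, because of the time left and the required order.

The casts and tools I could see in the last pictures looked unmoved by eye; I did not measure them.

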